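# Stand the fallen card-index box back in the desk row and clamp the bookend

## Task

The orange card-index box has toppled over in the desk row. Tip it back upright onto its dark steel foot, loosen the red clamp knob so the blue bookend can slide, and slide the bookend along until the box is held snug and square between the grey binder and the bookend, then turn the knob back fully tight. Do not knock over the binder, and leave the mug and the glasses case where they are.

Things in the scene. Friction and masses are not known exactly. Their poses are not given: they have to be found in the camera images.
- rack: Fixed desk rail. Origin on the desk in mid-row; y along the row, x away from the robot, z up. Aluminium rail 26 mm wide, 20 high along y at x = 110 mm, y -218 to 352 mm (black end stop 26 high at +y). Fixed white end panel at the -y end: inner face at y = -205, 10 thick, 150 high, x -60 to 110. The row stands directly on the desk between panel and bookend.
- bookend (a joint): Blue bookend sliding on the rail, m, 0 to 0.335: its face towards the row is at rack y = -0.100 + this value; smaller is more closed (towards the binder). Loose, it slides with about 2 N; clamped, it holds. It can be dragged by the clamp knob or pushed on its plate.
- bookend_face (a point): On the bookend plate's face towards the row (-y side), at rack x = 0, 54 mm above the desk. The blue upright plate is 6 mm thick (to +y from here), 110 mm high and spans rack x -55 to 95 mm. Its carriage (rack x 88 to 132 mm, top 38 mm above the desk) runs 100 mm along the rail to +y from here.
- clamp (a joint): Clamp knob angle, rad, 0 = fully tight to 1.35 = fully loose. Loosening is anticlockwise seen from above. Above about 0.8 the bookend is free; it is fully tight below 0.2. It stays where it is left.
- clamp_grip (a point): On the vertical axis of the red clamp knob on the carriage, 71 mm above the desk, 68 mm to +y of the bookend face, at rack x = 110 mm. The knob is a bar 52 mm long, 15 mm wide, upright sides from 46 to 90 mm above the desk, on a steel collar 40 mm across. The bar lies along this point's x axis, which turns with it; at 0 that is rack x.
- index_box: Orange card-index box, dark steel foot, 100 mm wide (y), 120 deep (x), 130 tall (z, foot to lid), about 0.6 kg, too wide to grasp. Origin: centre of its underside; z points up when it stands. It starts lying on its side, 100 mm high, z roughly along rack +y: lid towards the bookend, foot towards the binder. Its weight is low, 32 mm from the foot.
- binder: Grey ring binder standing loose against the end panel: 45 mm thick (y), 130 mm deep (x), 190 mm tall, 0.7 kg. Origin at the centre of its underside, axes like the rack's.
- mug: White mug, bystander, 90 mm tall, 76 mm across, handle at its +y. Origin at the centre of its underside.
- glasses_case: Black glasses case, bystander, 65 x 150 x 40 mm (x, y, z). Origin at the centre of its underside.
There are look-alikes about, which are no part of the job. Several things have the shape of the index_box; the one meant has the colours described above.

How it is judged (in metres and radians):
On the way, in this order (a step that is already met when the one before it is completed fails the run):
1. the clamp has been loosened (value of joint clamp above 0.6 rad), for 0.1 s.
2. the box stands upright on its foot, square between binder and bookend, with hardly a gap (angle between each of index_box, binder's own z axis and vertical below 0.1 rad and height (world z) of index_box below 0.008 m and y of index_box in the frame of rack between -0.15 and 0 m and x of index_box in the frame of rack between -0.045 and 0.05 m and y of index_box in the frame of binder below 0.0805 m and y of bookend_face in the frame of index_box below 0.058 m and angle between the x axis of index_box and the x axis of rack, either way round below 0.12 rad), for 0.2 s.
At the end, for the whole second after the job is handed in: The box stands on its foot on the desk (tilt under 0.1 rad), in line with the row and square to it (0.12 rad), under 8 mm from the upright binder and from the bookend; the knob is tight (below 0.25 rad), all at rest; mug and glasses case within 30 mm of their starts (all of step 2 and value of joint clamp below 0.25 rad and linear speed of each of index_box, binder below 0.02 m/s and distance of each of mug, glasses_case from where it was at the start of the episode below 0.03 m); the robot touches nothing.
It fails at once if the binder is knocked over (angle between binder's own z axis and vertical above 0.4 rad).
It fails at once if mug or glasses case pushed away or tipped (distance of any of mug, glasses_case from where it was at the start of the episode above 0.03 m or angle between mug's own z axis and vertical above 0.4 rad).
It also fails if it takes over 58 s, if anything falls off the work surface, if the arm or the gripper's body presses on something with over 40 N, if the wrist force passes 120 N, or if a joint passes its speed limit or range.

## Robot

A 6-joint arm with a two-finger parallel gripper is mounted at the origin on the work surface. World frame = base frame: x ahead of the robot, y to its left, z up, the work surface at z = 0. Lengths are in mm, angles in rad, forces in N, time in s.
With the tool pointing down it reaches from about 150 to 775 mm from the base axis. Payload 6.1 kg.
Tool frame: the origin (TCP) lies midway between the tips of the shut fingers; the grasp point (between the pads) lies 19 mm behind it (manip.tcp_to_grasp is the z of the grasp point in the tool frame, in mm); z points along the fingers, y is the line along which they close (so a half turn about z gives the same grasp; the last joint's range is limited). The gripper opens to 85 mm and grips with 20 to 120 N. Pads are 22 mm wide; open, the fingers measure 114 mm over their backs; the gripper's body (76 mm by 85 mm) begins 54 mm behind the grasp point. The pads swing forward as they close: fully open they stand 13 mm farther back than shut.
Start: joints at [-1.228, 0.126, -0.04, 1.405, 0, 1.571], TCP at [176.459, -494.44, 231.295] pointing down, gripper open.
Joint ranges: [-2.72, 2.72], [-0.95, 1.95], [-1.27, 1.35], [-1.78, 2.02], [-1.46, 1.47], [-3.14, 3.14]. Speed limits (rad/s): [2.39, 2.39, 3.01, 3.14, 3.14, 3.14].

## Interface

Orientations are given as a unit quaternion [w, x, y, z].
In Python, from workcell import manip gives the robot as it stands.
- The arm moves only by the tool drive_tool, never from a script. Its argument "series" is a list of rows, each an object of numbers: "x", "y", "z": the shift along the tool's x, y, z in mm; "yaw": the turn about the tool's z in rad. In form: [{"x": .., "y": .., "z": .., "yaw": ..}, ...]. A call has exactly 10 rows; each row is the pose to reach, as a shift and turn from the pose commanded when the call began, along the tool's axes at that moment; what a row does not reach only later rows make up. A row lasts 1/10 s, in which the tool goes at most 50 mm and 8.59 degrees, less where a joint would pass 70% of its speed; a pose out of reach is approached as far as the arm can. A call with a gripper value outside its range is refused whole. "hand" is the finger opening in mm, from 0 to 85.4, set as the call begins (left out, the last holds). The fingers move at their own pace and stop on an object; "force" is the grip in N (left out, the last holds). Time passes only in rows, so rows that repeat a pose let the fingers close, or fill a call up. It gives the time, the measured TCP pose, the force, the opening and the grip force at its end, in the units of the state.
- manip.get_obs(): the state, without advancing time (a new reading comes with each control period).
- manip.grab_frame(name): name is "scene" or "top" or "wrist"; returns a dict with "pixels" (400x640x3 uint8, red, green, blue), "depth" (400x640 float32, mm along the optical axis (not along the pixel's ray), 0 where there is no reading), "mtx" (3x3 intrinsics, pixels), "D" ([k1, k2, p1, p2, k3] as OpenCV has them; the pictures are not rectified), "extrinsics" (4x4, takes a point from camera to world coordinates); the wrist camera has in their place "T_tool_cam" (4x4, takes a point from camera to tool coordinates, whose origin is the TCP and whose axes are the flange's). Camera axes: x right, y down, z forward; pixel columns grow to the right and rows downward; lengths in mm; the calibration is good to about 2 mm. A picture is of the moment at which its call begins: read the wrist's pose just before it.
- manip.hand_in(): hands the job in; it is judged then, once.
Trained networks look in a picture, given as the dict that the camera call returned (one of the last four; its "shot" number tells which), for a name from the list of things; names that differ only in an ending like _2 or _b are one class to them, and where a whole thing is asked for, a point or a joint stands for the part that bears it (a point fixed in the world has none). Each returns a list of dicts, best first, with "score" (0 to 1); they miss things now and then, are a little off and sometimes report something else, mostly with a low value. They report only what shows in the picture. A call takes as long as a camera call. They do not tell look-alikes from the thing itself.
- manip.outline_of(picture, thing): "region" (400x640 bool, what is visible of it) and "location" ([column, row] in pixels, amid what is visible of it).
- manip.spot_point(picture, thing): "location" ([column, row] in pixels: a listed point, or the origin of a listed thing).
The state is a dict: "clock": time; "q": joint angles; "joint_velocities": joint speeds; "tau": joint torques, N m; "ee_pos": TCP position; "tool_rot": TCP orientation; "contact_force": force on the tool from outside, world axes, zero at the start; "ft_torque": the same for the moment, N m; "opening": finger opening in mm; "finger_force": force on a finger pad.
Only numpy, scipy, OpenCV 4.12 (cv2) and the standard library are available. Lean on these libraries where they do the work, as an engineer would, in place of code of your own. Each camera call takes 0.05 s, during which the arm holds its last target. There are 200 camera calls.

## Working session

There is one attempt and no reset: what is moved stays moved. The work goes in short steps, Python scripts to look and compute and a tool call to move; the robot and the scene stay as the last step left them, time stands still between calls to the robot, and variables do not carry over. Pictures are saved under pics/ and viewed, at most 10 in all, crops included, and the job is handed in when it is done.

Besides the shell and the picture viewer there is one more tool, called after "Call:" as name(argument=value, ...) on one line, values as JSON. drive_tool: Moves the arm, as the interface text tells. Its arguments: {"type":"object","properties":{"series":{"type":"array"},"hand":{"type":"number"},"force":{"type":"number"}},"required":["series"]}

```bash
mkdir -p pics && cat > h.py <<'E'
import numpy as np, cv2
from workcell import manip
from scipy.spatial.transform import Rotation as R
def tool():
    o=manip.get_obs(); w,x,y,z=o["tool_rot"]; T=np.eye(4); T[:3,:3]=R.from_quat([x,y,z,w]).as_matrix(); T[:3,3]=o["ee_pos"]; return T
def shot(n):
    T=tool(); f=manip.grab_frame(n); f["E"]=f["extrinsics"] if "extrinsics" in f else T@f["T_tool_cam"]; return f
def cloud(f,mask):
    v,u=np.nonzero(mask&(f["depth"]>0)); d=f["depth"][v,u]
    p=cv2.undistortPoints(np.stack([u,v],1).astype(np.float64).reshape(-1,1,2),np.array(f["mtx"]),np.array(f["D"])).reshape(-1,2)
    P=np.c_[p*d[:,None],d]; E=np.array(f["E"]); return P@E[:3,:3].T+E[:3,3]
def ray(f,uv):
    p=cv2.undistortPoints(np.array(uv,float).reshape(1,1,2),np.array(f["mtx"]),np.array(f["D"])).ravel()
    E=np.array(f["E"]); return E[:3,3],E[:3,:3]@np.array([p[0],p[1],1])
def onz(f,uv,z):
    o,d=ray(f,uv); return o+d*(z-o[2])/d[2]
def save(f,n): cv2.imwrite(f"pics/{n}.png",f["pixels"][:,:,::-1])
E
python3 - <<'E'
from h import *
print(manip.get_obs())
for n in("scene","top"):
    f=shot(n); save(f,n+"0")
    print(n,np.array(f["E"]).round(2).tolist())
    for t in["bookend","index_box","binder","mug","glasses_case","rack","clamp"]:
        for r in manip.outline_of(f,t)[:4]:
            P=cloud(f,r["region"]); print(t,round(r["score"],2),np.round(r["location"]),r["region"].sum(),np.percentile(P,[3,50,97],axis=0).round().tolist() if len(P) else "")
    for t in["bookend_face","clamp_grip","index_box","binder","rack"]:
        print(t,[(round(r["score"],2),np.round(r["location"],1).tolist()) for r in manip.spot_point(f,t)[:4]])
E
```

```text
{'clock': 0.0, 'q': array([-1.22802160e+00,  1.26393550e-01, -4.06127302e-02,  1.40543170e+00,
       -1.06066833e-06,  1.57084016e+00]), 'joint_velocities': array([ 0.00050708, -0.00055982, -0.00099382, -0.00102632, -0.00065855,
       -0.00090135]), 'tau': array([ 2.03618081e-03, -4.35910571e+01,  3.52927566e+01,  1.70872745e-02,
        2.78008765e-04,  1.23108154e-05]), 'ee_pos': array([ 176.31088212, -494.06009997,  230.51922411]), 'tool_rot': array([-8.08707149e-04,  9.85352507e-01,  1.70527894e-01, -1.40531883e-04]), 'contact_force': array([ 0.57667375, -0.37302199,  0.60220877]), 'ft_torque': array([ 0.02386867, -0.00078702, -0.06652663]), 'finger_force': 0.0, 'opening': 85.3606696766017}
scene [[0.01, 0.62, -0.79, 1272.86], [1.0, -0.01, 0.01, -46.69], [-0.0, -0.79, -0.62, 724.16], [0.0, 0.0, 0.0, 1.0]]
bookend 0.83 [435. 259.] 2106 [[451.0, 192.0, 11.0], [601.0, 214.0, 40.0], [626.0, 281.0, 110.0]]
bookend 0.36 [349. 227.] 3856 [[438.0, -22.0, 7.0], [544.0, 39.0, 98.0], [550.0, 100.0, 103.0]]
index_box 0.85 [427. 176.] 3101 [[245.0, 168.0, 10.0], [324.0, 236.0, 84.0], [376.0
[... 1706 characters left out ...]
]]
mug 0.2 [263. 162.] 3595 [[446.0, -225.0, -2.0], [581.0, 124.0, 22.0], [615.0, 318.0, 148.0]]
glasses_case 0.69 [271. 126.] 1452 [[641.0, 30.0, 0.0], [671.0, 100.0, 38.0], [708.0, 171.0, 45.0]]
rack 0.59 [258. 158.] 3066 [[451.0, -223.0, 9.0], [581.0, 132.0, 23.0], [613.0, 315.0, 142.0]]
rack 0.37 [230. 163.] 1121 [[440.0, 194.0, 16.0], [576.0, 203.0, 54.0], [617.0, 284.0, 111.0]]
clamp 0.81 [212. 150.] 235 [[574.0, 241.0, 41.0], [595.0, 252.0, 86.0], [617.0, 268.0, 94.0]]
bookend_face [(0.77, [232.8, 198.6])]
clamp_grip [(0.79, [209.3, 150.8])]
index_box [(0.73, [219.7, 288.5]), (0.64, [429.8, 266.5]), (0.58, [315.3, 197.3])]
binder [(0.93, [376.6, 210.9]), (0.7, [270.2, 126.3])]
rack []
```

View pics/scene0.png

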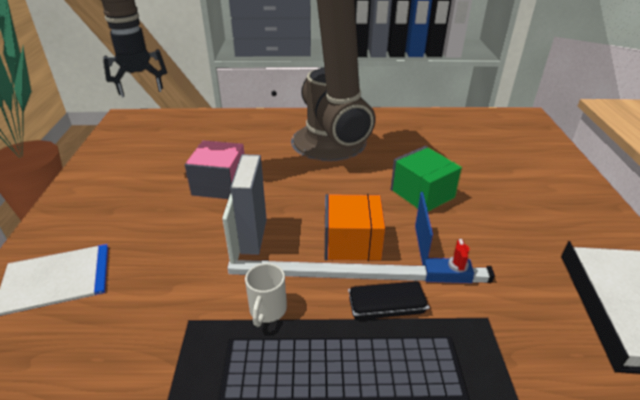

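View pics/top0.png

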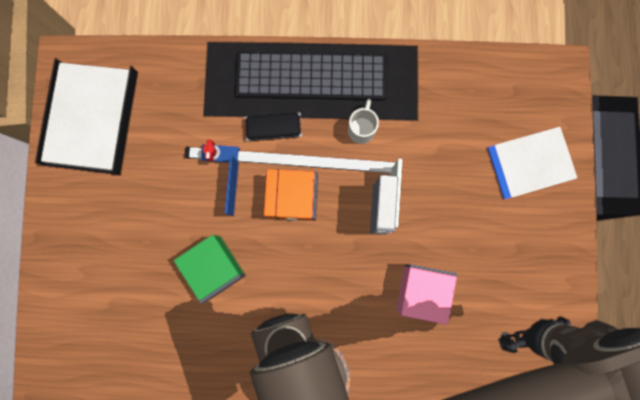

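```bash
python3 - <<'E'
from h import *
for n in("scene","top"):
    f=shot(n); P=cloud(f,np.ones((400,640),bool)); 
    hsv=cv2.cvtColor(f["pixels"],cv2.COLOR_RGB2HSV)
    def rep(nm,m):
        Q=cloud(f,m); print(n,nm,len(Q),np.percentile(Q,[1,50,99],axis=0).round().tolist() if len(Q) else "")
    H,S,V=hsv[...,0].astype(int),hsv[...,1],hsv[...,2]
    red=((H<5)|(H>175))&(S>150)&(V>80); blue=(H>100)&(H<125)&(S>120); org=(H>=6)&(H<20)&(S>150)
    for nm,m in(("red",red),("blue",blue),("org",org)):
        rep(nm,m)
    # tops
    def rect(lo,hi):
        s=P[np.all((P>lo)&(P<hi),axis=1)][:,:2].astype(np.float32)
        return len(s),cv2.minAreaRect(s)
    print("boxtop",rect([380,-60,94],[560,150,112]))
    print("bindertop",rect([370,-240,180],[540,-150,205]))
    print("plate top",rect([400,180,102],[580,215,118]))
    print("knob top",rect([560,220,82],[640,290,100]))
    print("panel top",rect([370,-245,143],[590,-205,157]))
    q=P[np.all((P>[570,-200,12],),axis=1)&np.all(P<[640,150,26],axis=1)]
    for y in(-150,-50,50,120):
        s=q[abs(q[:,1]-y)<15]; print("rail",y,len(s),np.percentile(s,[3,97],axis=0).round(1).tolist() if len(s) else "")
    for z in (54,71):
        pass
    for t,z in(("clamp_grip",71),("bookend_face",54)):
        r=manip.spot_point(f,t); print(t,[onz(f,k["location"],z).round(1).tolist() for k in r[:1]])
E
```

```text
scene red 301 [[583.0, 245.0, 51.0], [613.0, 253.0, 83.0], [629.0, 268.0, 92.0]]
scene blue 2732 [[-786.0, -543.0, 7.0], [541.0, 215.0, 40.0], [638.0, 463.0, 243.0]]
scene org 112665 [[-499.0, -1432.0, -449.0], [466.0, -102.0, 0.0], [876.0, 760.0, 101.0]]
boxtop (2032, ((489.6971130371094, 40.90924835205078), (128.781005859375, 124.01729583740234), 88.72727966308594))
bindertop (822, ((460.7493591308594, -194.70327758789062), (45.19328689575195, 133.30569458007812), 87.15217590332031))
plate top (156, ((507.2718200683594, 198.48501586914062), (6.963315486907959, 145.5665740966797), 86.70870971679688))
knob top (182, ((603.4486694335938, 257.2398681640625), (25.11769676208496, 50.341651916503906), 70.6557388305664))
panel top (168, ((535.6348266601562, -219.2187042236328), (25.797521591186523, 84.25789642333984), 86.49391174316406))Traceback (most recent call last):
  File "<stdin>", line 20, in <module>
ValueError: operands could not be broadcast together with shapes (1,3) (254998,)
```

The scene view shows the orange box lying at (355,227) with its dark foot on the left, facing the binder (250,205). The bookend plate is at (425,230) and the red knob at (461,255). The top view agrees: box (291,193), plate (231,187), knob (209,150), binder (385,204). The pink and green boxes are look-alikes. Next I'll fit the rack frame.

```bash
python3 - <<'E'
from h import *
for n in("scene","top"):
    f=shot(n); P=cloud(f,np.ones((400,640),bool)); 
    sel=lambda lo,hi: P[np.all((P>lo)&(P<hi),axis=1)]
    q=sel([565,-190,14],[640,140,27]); pts=[]
    for y in range(-170,140,20):
        s=q[abs(q[:,1]-y)<10]
        if len(s)>5: pts.append((y,*np.percentile(s[:,0],[4,50,96])))
    pts=np.array(pts); print(n,"rail x(y)",[np.polyfit(pts[:,0],pts[:,i],1).round(4).tolist() for i in(1,2,3)])
    def rect(nm,lo,hi):
        s=sel(lo,hi)[:,:2].astype(np.float32); 
        if len(s)>5: print(nm,len(s),np.round(np.array(sum([list(a) if hasattr(a,'__len__') else [a] for a in cv2.minAreaRect(s)],[])),1), 'pct',np.percentile(s,[2,98],axis=0).round(1).tolist())
    rect("box",[380,-60,94],[560,150,112]);rect("binder",[370,-240,180],[540,-150,205]);rect("plate",[400,180,104],[580,215,118]);rect("knob",[560,220,86],[640,290,100]);rect("panel",[370,-245,143],[600,-205,157])
    rect("lid",[440,95,20],[540,120,85])
    for t,z in(("clamp_grip",71),("bookend_face",54)):
        r=manip.spot_point(f,t); print(t,[onz(f,k["location"],z).round(1).tolist() for k in r[:1]])
T=tool();print(T.round(3))
E
```

```text
scene rail x(y) [[0.0561, 576.2781], [0.0856, 589.5641], [0.0951, 599.5209]]
box 2035 [489.   41.  128.9 126.2  88.7] pct [[432.7, -22.2], [548.6, 102.0]]
binder 816 [ 461.4 -194.7   46.   132.9   87.5] pct [[400.1, -217.3], [525.8, -171.2]]
plate 141 [507.8 198.5   6.5 144.   87. ] pct [[440.1, 192.3], [577.3, 203.3]]
knob 160 [603.2 257.2  25.2  48.7  68.9] pct [[579.8, 246.3], [626.2, 268.9]]
panel 166 [ 535.7 -219.5   26.3   83.1   85.6] pct [[502.2, -232.7], [574.6, -206.1]]
clamp_grip [[604.8, 259.7, 71.0]]
bookend_face [[484.3, 202.3, 54.0]]
top rail x(y) [[0.0484, 572.3563], [0.0505, 583.9207], [0.0231, 597.3709]]
box 2334 [485.1  42.  130.2 120.3  88.2] pct [[427.3, -20.3], [542.3, 104.1]]
binder 1059 [ 456.9 -193.5   46.   130.6   86.8] pct [[394.7, -215.6], [518.9, -170.4]]
plate 151 [504.7 199.9   7.4 148.6  86.9] pct [[433.1, 194.3], [576.3, 205.8]]
knob 132 [598.5 258.   48.8  27.6  18.3] pct [[574.2, 246.4], [621.3, 270.3]]
panel 189 [ 486.9 -224.    10.   168.2   87.2] pct [[407.7, -232.2], [568.8, -220.4]]
clamp_grip [[588.7, 263.5, 71.0]]
bookend_face [[483.7, 196.1, 54.0]]
[[ 9.42000e-01  3.36000e-01  0.00000e+00  1.76467e+02]
 [ 3.36000e-01 -9.42000e-01 -0.00000e+00 -4.94461e+02]
 [ 0.00000e+00  0.00000e+00 -1.00000e+00  2.31310e+02]
 [ 0.00000e+00  0.00000e+00  0.00000e+00  1.00000e+00]]
```

Call:
drive_tool(series=[{"x": 25,"y": -25,"z": -5,"yaw": -0.1},{"x": 60,"y": -58,"z": -10,"yaw": -0.2},{"x": 95,"y": -92,"z": -19,"yaw": -0.32},{"x": 130,"y": -127,"z": -19,"yaw": -0.44},{"x": 165,"y": -161,"z": -19,"yaw": -0.56},{"x": 200,"y": -195,"z": -19,"yaw": -0.68},{"x": 235,"y": -229,"z": -19,"yaw": -0.8},{"x": 270,"y": -263,"z": -19,"yaw": -0.92},{"x": 305,"y": -297,"z": -19,"yaw": -1.04},{"x": 340,"y": -331,"z": -19,"yaw": -1.199}], hand=70)

```text
clock: 2.65
ee_pos: [385.9, -66.5, 250.7]
tool_rot: [0.001, 0.718, 0.696, 0.0]
contact_force: [1.3, -0.3, -0.1]
opening: 70.4
finger_force: 0.0
```

Call:
drive_tool(series=[{"x": 30,"y": 15},{"x": 65,"y": 30},{"x": 100,"y": 45},{"x": 135,"y": 60},{"x": 170,"y": 77},{"x": 195,"y": 88},{"x": 211,"y": 95},{"x": 211,"y": 95},{"x": 211,"y": 95},{"x": 211,"y": 95}])

```text
invalid input at $.series[0]: expected keys x, y, z, yaw
```

```bash
python3 - <<'E'
from h import *
print(tool().round(2)); f=shot("wrist"); save(f,"w1"); P=cloud(f,np.ones((400,640),bool))
print(np.percentile(P,[1,50,99],axis=0).round())
def rect(nm,lo,hi):
    s=P[np.all((P>lo)&(P<hi),axis=1)][:,:2].astype(np.float32)
    if len(s)>5: print(nm,len(s),cv2.boxPoints(cv2.minAreaRect(s)).round(1).tolist())
rect("box",[380,-60,94],[560,150,108]);rect("plate",[400,180,104],[600,225,118]);rect("knob",[560,225,86],[650,295,100])
rect("lidface",[440,90,15],[540,125,85])
for t in("clamp","index_box","bookend"):
    print(t,[(r["score"],np.round(r["location"]).tolist()) for r in manip.outline_of(f,t)[:3]])
E
```

```text
[[ 3.0000e-02  1.0000e+00  0.0000e+00  3.8586e+02]
 [ 1.0000e+00 -3.0000e-02 -0.0000e+00 -6.6460e+01]
 [-0.0000e+00  0.0000e+00 -1.0000e+00  2.5068e+02]
 [ 0.0000e+00  0.0000e+00  0.0000e+00  1.0000e+00]]
[[ -89. -397.   -2.]
 [ 385.  -55.    1.]
 [ 843.  125.  345.]]
box 18230 [[426.0, -21.899999618530273], [548.0, -24.600000381469727], [550.5999755859375, 91.30000305175781], [428.5, 94.0]]
clamp []
index_box [(0.83, [424.0, 68.0])]
bookend []
```

View pics/w1.png

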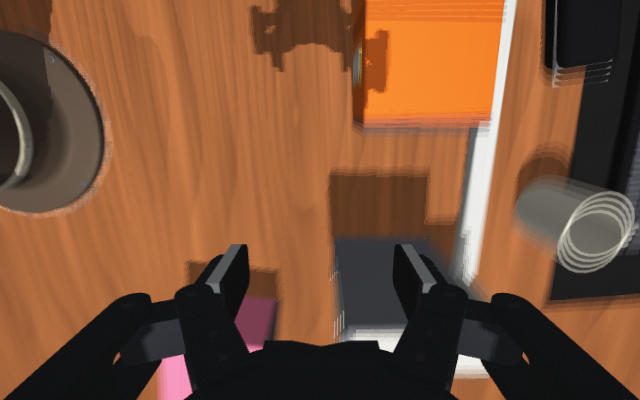

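The wrist view, blurred while the arm settles, shows the orange box at (430,60) with its foot edge near row 125. The mug is at (575,220). Its measured edges match the earlier figures, so I'll move on.

Call:
drive_tool(series=[{"x": 30,"y": 15,"z": 0,"yaw": 0},{"x": 65,"y": 30,"z": 0,"yaw": 0},{"x": 100,"y": 45,"z": 0,"yaw": 0},{"x": 135,"y": 60,"z": 0,"yaw": 0},{"x": 170,"y": 77,"z": 0,"yaw": 0},{"x": 195,"y": 88,"z": 0,"yaw": 0},{"x": 211,"y": 95,"z": 0,"yaw": 0},{"x": 211,"y": 95,"z": 0,"yaw": 0},{"x": 211,"y": 95,"z": 0,"yaw": 0},{"x": 211,"y": 95,"z": 0,"yaw": 0}])

```text
clock: 3.85
ee_pos: [488.1, 137.3, 250.5]
tool_rot: [0.0, 0.721, 0.693, -0.0]
contact_force: [0.0, 0.6, -0.4]
opening: 70.3
finger_force: 0.0
```

```bash
python3 - <<'E'
from h import *
print(tool().round(2)); f=shot("wrist"); save(f,"w2"); P=cloud(f,np.ones((400,640),bool))
def rect(nm,lo,hi):
    s=P[np.all((P>lo)&(P<hi),axis=1)][:,:2].astype(np.float32)
    if len(s)>5: print(nm,len(s),cv2.boxPoints(cv2.minAreaRect(s)).round(1).tolist())
rect("box",[380,-60,94],[560,150,108]);rect("plate",[400,180,104],[600,225,118]);rect("knob",[560,225,80],[650,295,100])
for t in("clamp","index_box","bookend"):
    print(t,[(round(r["score"],2),np.round(r["location"]).tolist()) for r in manip.outline_of(f,t)[:3]])
r=manip.outline_of(f,"clamp")
if r:
    Q=cloud(f,r[0]["region"]);Q=Q[(Q[:,2]>80)]
    print(len(Q),np.median(Q,0)); 
    if len(Q)>5: print(cv2.boxPoints(cv2.minAreaRect(Q[:,:2].astype(np.float32))).round(1).tolist(), np.linalg.svd(Q[:,:2]-Q[:,:2].mean(0),full_matrices=False)[2])
E
```

```text
[[ 4.0000e-02  1.0000e+00  0.0000e+00  4.8807e+02]
 [ 1.0000e+00 -4.0000e-02 -0.0000e+00  1.3733e+02]
 [-0.0000e+00  0.0000e+00 -1.0000e+00  2.5054e+02]
 [ 0.0000e+00  0.0000e+00  0.0000e+00  1.0000e+00]]
box 12438 [[425.79998779296875, -22.100000381469727], [547.4000244140625, -25.0], [550.5, 106.5], [428.8999938964844, 109.4000015258789]]
plate 1154 [[433.1000061035156, 201.5], [582.7999877929688, 193.39999389648438], [583.0999755859375, 199.5], [433.5, 207.60000610351562]]
knob 1365 [[571.9000244140625, 256.6000061035156], [619.2000122070312, 237.8000030517578], [629.5, 263.70001220703125], [582.2000122070312, 282.5]]
clamp [(0.6, [429.0, 51.0])]
index_box [(0.95, [324.0, 259.0]), (0.69, [115.0, 75.0])]
bookend [(0.94, [415.0, 77.0])]
1337 [599.4758065  259.46024608  89.23915367]
[[572.2000122070312, 265.79998779296875], [580.4000244140625, 239.10000610351562], [627.7999877929688, 253.6999969482422], [619.5, 280.5]] [[-0.99961039  0.02791176]
 [-0.02791176 -0.99961039]]
```

View pics/w2.png

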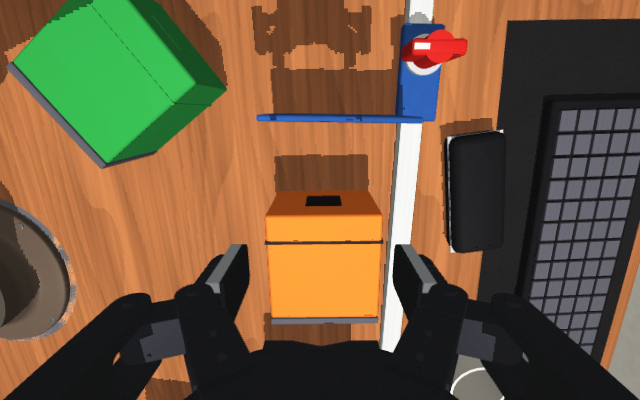

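The wrist view shows the box lid edge near row 192, the blue plate along row 118, and the red bar at (435,48). The bar lies in line with rack x, so the clamp is near 0. I'll descend next to the lid.

Call:
drive_tool(series=[{"x": 0,"y": 0,"z": 20,"yaw": 0},{"x": 0,"y": 0,"z": 45,"yaw": 0},{"x": 0,"y": 0,"z": 75,"yaw": 0},{"x": 0,"y": 0,"z": 105,"yaw": 0},{"x": 0,"y": 0,"z": 135,"yaw": 0},{"x": 0,"y": 0,"z": 160,"yaw": 0},{"x": 0,"y": 0,"z": 178,"yaw": 0},{"x": -3,"y": 0,"z": 184,"yaw": 0},{"x": -8,"y": 0,"z": 184,"yaw": 0},{"x": -13,"y": 0,"z": 184,"yaw": 0}])

```text
clock: 5.1
ee_pos: [488.4, 125.5, 67.3]
tool_rot: [0.0, 0.72, 0.694, 0.001]
contact_force: [0.1, -0.9, 0.5]
opening: 70.3
finger_force: 0.0
```

Call:
drive_tool(series=[{"x": -5,"y": 0,"z": 0,"yaw": 0},{"x": -9,"y": 0,"z": 0,"yaw": 0},{"x": -12,"y": 0,"z": -3,"yaw": 0},{"x": -14,"y": 0,"z": -7,"yaw": 0},{"x": -16,"y": 0,"z": -10,"yaw": 0},{"x": -19,"y": 0,"z": -13,"yaw": 0},{"x": -21,"y": 0,"z": -16,"yaw": 0},{"x": -23,"y": 0,"z": -19,"yaw": 0},{"x": -26,"y": 0,"z": -22,"yaw": 0},{"x": -28,"y": 0,"z": -25,"yaw": 0}])

```text
clock: 6.1
ee_pos: [487.4, 97.9, 92.0]
tool_rot: [0.0, 0.72, 0.694, 0.001]
contact_force: [2.4, 3.8, 1.4]
opening: 69.8
finger_force: 1.8
```

```bash
cat >> h.py <<'E'
def boxstate(pic=None):
    f=shot("scene"); 
    if pic: save(f,pic)
    hsv=cv2.cvtColor(f["pixels"],cv2.COLOR_RGB2HSV); H,S,V=[hsv[...,i].astype(int) for i in range(3)]
    P=cloud(f,(H>=6)&(H<20)&(S>200)&(V>90)); P=P[np.all((P>[400,-240,4])&(P<[580,180,175]),axis=1)]
    print("orange",len(P),np.percentile(P,[1,25,50,75,99],axis=0).round().tolist())
    Q=P[P[:,0]>np.percentile(P[:,0],97)-6][:,1:].astype(np.float32)
    print("front face yz",len(Q),cv2.boxPoints(cv2.minAreaRect(Q)).round(1).tolist())
    return f,P
E
python3 - <<'E'
from h import *
boxstate("s1"); o=manip.get_obs(); print(o["ee_pos"],o["contact_force"])
E
```

```text
orange 3558 [[433.0, -34.0, 15.0], [494.0, -2.0, 66.0], [544.0, 27.0, 103.0], [547.0, 57.0, 113.0], [551.0, 90.0, 125.0]]
front face yz 1787 [[-38.599998474121094, 103.30000305175781], [-17.799999237060547, 2.299999952316284], [99.9000015258789, 26.600000381469727], [79.0999984741211, 127.5999984741211]]
[487.47299247  97.53539316  92.37260201] [2.79568261 4.20343827 1.88757822]
```

View pics/s1.png

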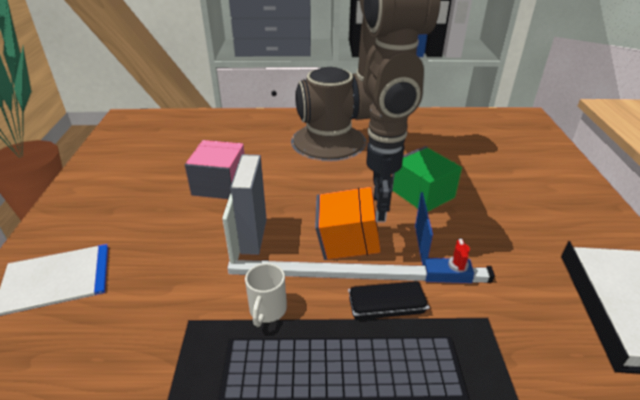

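The scene shows the box tilted about 12° about its foot edge, with the fingers on the lid at (383,205). I'll carry on along the arc.

Call:
drive_tool(series=[{"x": -6,"y": 0,"z": -6,"yaw": 0},{"x": -12,"y": 0,"z": -11,"yaw": 0},{"x": -18,"y": 0,"z": -16,"yaw": 0},{"x": -24,"y": 0,"z": -21,"yaw": 0},{"x": -31,"y": 0,"z": -25,"yaw": 0},{"x": -38,"y": 0,"z": -29,"yaw": 0},{"x": -45,"y": 0,"z": -33,"yaw": 0},{"x": -52,"y": 0,"z": -37,"yaw": 0},{"x": -62,"y": 0,"z": -41,"yaw": 0},{"x": -74,"y": 0,"z": -45,"yaw": 0}])

```text
clock: 7.15
ee_pos: [482.7, 22.8, 135.6]
tool_rot: [-0.001, 0.72, 0.694, -0.001]
contact_force: [-0.1, -0.0, -0.2]
opening: 70.0
finger_force: 0.0
```

```bash
python3 - <<'E'
from h import *
boxstate("s2"); o=manip.get_obs(); print(o["ee_pos"],o["contact_force"])
E
```

```text
orange 3313 [[432.0, -102.0, 25.0], [506.0, -65.0, 82.0], [543.0, -40.0, 118.0], [545.0, -16.0, 140.0], [548.0, 24.0, 160.0]]
front face yz 1833 [[-113.80000305175781, 53.5], [-21.600000381469727, 10.699999809265137], [29.600000381469727, 121.0], [-62.599998474121094, 163.8000030517578]]
[483.10472185  21.41474614 136.37751312] [-0.0675129  -0.97822615 -0.91724155]
```

Call:
drive_tool(series=[{"x": 3,"y": 0,"z": -20,"yaw": 0},{"x": 15,"y": 5,"z": -45,"yaw": -0.14},{"x": 40,"y": 20,"z": -64,"yaw": -0.28},{"x": 75,"y": 35,"z": -64,"yaw": -0.42},{"x": 110,"y": 52,"z": -64,"yaw": -0.57},{"x": 145,"y": 68,"z": -64,"yaw": -0.72},{"x": 180,"y": 84,"z": -64,"yaw": -0.86},{"x": 210,"y": 98,"z": -64,"yaw": -1.0},{"x": 230,"y": 106,"z": -64,"yaw": -1.15},{"x": 238,"y": 109,"z": -64,"yaw": -1.29}], hand=45)

```text
clock: 8.2
ee_pos: [602.3, 258.8, 198.6]
tool_rot: [-0.001, 0.155, 0.988, -0.001]
contact_force: [0.1, -0.2, 0.2]
opening: 45.3
finger_force: 0.0
```

```bash
python3 - <<'E'
from h import *
boxstate("s3"); o=manip.get_obs(); print(o["ee_pos"],o["contact_force"],o["q"].round(2)); print(tool().round(3))
E
```

```text
orange 3095 [[430.0, -126.0, 15.0], [507.0, -103.0, 66.0], [542.0, -77.0, 115.0], [544.0, -50.0, 131.0], [547.0, -28.0, 133.0]]
front face yz 1813 [[-127.5, 132.89999389648438], [-126.69999694824219, 11.899999618530273], [-28.399999618530273, 12.5], [-29.100000381469727, 133.5]]
[602.30506315 259.13733858 198.50156078] [-0.16834477  0.43641575  0.44938407] [0.41 0.38 0.22 1.41 0.   0.71]
[[-9.53000e-01  3.02000e-01 -2.00000e-03  6.02305e+02]
 [ 3.02000e-01  9.53000e-01 -1.00000e-03  2.59137e+02]
 [ 2.00000e-03 -1.00000e-03 -1.00000e+00  1.98502e+02]
 [ 0.00000e+00  0.00000e+00  0.00000e+00  1.00000e+00]]
```

View pics/s3.png

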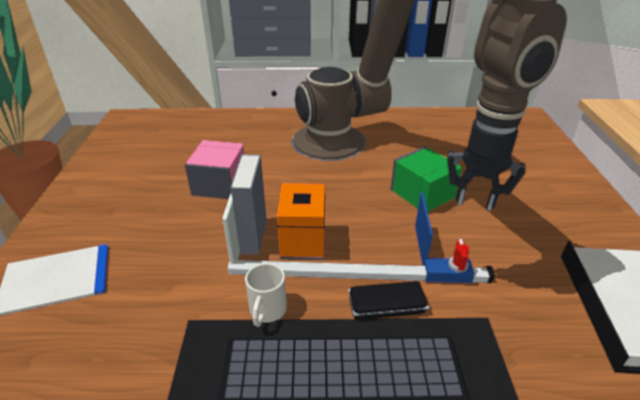

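The box is upright at (302,220), next to the binder and unobstructed. Now I'll align over the knob and re-measure it.

Call:
drive_tool(series=[{"x": 2,"y": 0,"z": 10,"yaw": -0.1},{"x": 3,"y": 0,"z": 20,"yaw": -0.2},{"x": 3,"y": 0,"z": 30,"yaw": -0.257},{"x": 3,"y": 0,"z": 40,"yaw": -0.257},{"x": 3,"y": 0,"z": 40,"yaw": -0.257},{"x": 3,"y": 0,"z": 40,"yaw": -0.257},{"x": 3,"y": 0,"z": 40,"yaw": -0.257},{"x": 3,"y": 0,"z": 40,"yaw": -0.257},{"x": 3,"y": 0,"z": 40,"yaw": -0.257},{"x": 3,"y": 0,"z": 40,"yaw": -0.257}])

```text
clock: 9.25
ee_pos: [599.2, 258.6, 160.6]
tool_rot: [0.0, 0.031, 1.0, 0.0]
contact_force: [0.3, 0.3, 0.3]
opening: 44.8
finger_force: 0.0
```

```bash
python3 - <<'E'
from h import *
T=tool();print(T.round(3)); f=shot("wrist"); save(f,"w3")
for r in manip.outline_of(f,"clamp")[:1]:
    Q=cloud(f,r["region"]);print(r["score"],r["location"],np.percentile(Q,[2,50,98],axis=0).round(1).tolist()); Q=Q[(Q[:,2]>84)&(Q[:,2]<96)]
    print(len(Q),np.median(Q,0)); 
    if len(Q)>5: print(cv2.boxPoints(cv2.minAreaRect(Q[:,:2].astype(np.float32))).round(1).tolist(), np.linalg.svd(Q[:,:2]-Q[:,:2].mean(0),full_matrices=False)[2][0])
for r in manip.spot_point(f,"clamp_grip")[:1]: print(r, onz(f,r["location"],71))
E
```

```text
[[-9.98000e-01  6.20000e-02  0.00000e+00  5.99215e+02]
 [ 6.20000e-02  9.98000e-01  0.00000e+00  2.58594e+02]
 [-0.00000e+00  0.00000e+00 -1.00000e+00  1.60606e+02]
 [ 0.00000e+00  0.00000e+00  0.00000e+00  1.00000e+00]]
0.86 [321.0, 201.5] [[575.3, 243.0, 44.6], [596.5, 260.4, 88.7], [623.9, 276.8, 91.6]]
1740 [599.47499093 260.22626554  89.17058545]
[[574.0999755859375, 248.6999969482422], [625.0, 244.3000030517578], [627.4000244140625, 271.3999938964844], [576.4000244140625, 275.8999938964844]] [ 0.99964072 -0.02680353]
{'location': [324.3, 205.1], 'score': 0.67} [601.71641414 262.18978127  71.        ]
```

View pics/w3.png

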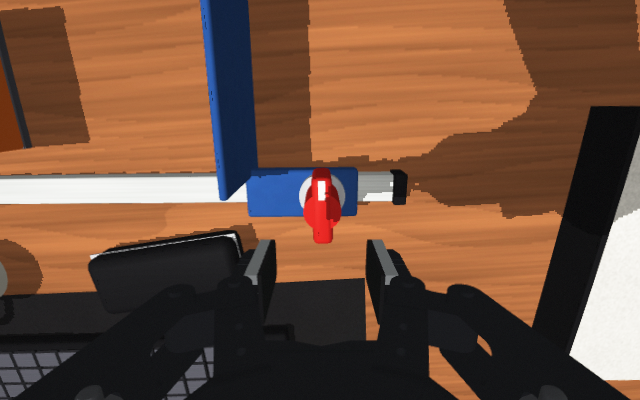

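The wrist view shows the red bar at (321,203), centred between the fingers and along the tool's x axis. It measures about (600,260) with its top at 89 mm, which matches the text. I'll descend and grasp it.

Call:
drive_tool(series=[{"x": -1,"y": 1,"z": 20,"yaw": 0},{"x": -1,"y": 1,"z": 40,"yaw": 0},{"x": -1,"y": 1,"z": 60,"yaw": 0},{"x": -1,"y": 1,"z": 80,"yaw": 0},{"x": -1,"y": 1,"z": 95,"yaw": 0},{"x": -1,"y": 1,"z": 103,"yaw": 0},{"x": -1,"y": 1,"z": 108,"yaw": 0},{"x": -1,"y": 1,"z": 108,"yaw": 0},{"x": -1,"y": 1,"z": 108,"yaw": 0},{"x": -1,"y": 1,"z": 108,"yaw": 0}])

```text
clock: 10.4
ee_pos: [600.7, 259.7, 53.3]
tool_rot: [0.001, 0.031, 1.0, 0.0]
contact_force: [-0.7, -0.1, -0.2]
opening: 44.9
finger_force: 0.0
```

Call:
drive_tool(series=[{"x": 0,"y": 0,"z": 0,"yaw": 0},{"x": 0,"y": 0,"z": 0,"yaw": 0},{"x": 0,"y": 0,"z": 0,"yaw": 0},{"x": 0,"y": 0,"z": 0,"yaw": 0},{"x": 0,"y": 0,"z": 0,"yaw": 0},{"x": 0,"y": 0,"z": 0,"yaw": 0},{"x": 0,"y": 0,"z": 0,"yaw": 0},{"x": 0,"y": 0,"z": 0,"yaw": 0},{"x": 0,"y": 0,"z": 0,"yaw": 0},{"x": 0,"y": 0,"z": 0,"yaw": 0}], hand=5, force=60)

```text
clock: 11.4
ee_pos: [600.4, 259.5, 52.9]
tool_rot: [0.0, 0.031, 1.0, 0.0]
contact_force: [-1.6, -1.5, 5.4]
opening: 14.6
finger_force: 58.3
```

Call:
drive_tool(series=[{"x": 0,"y": 0,"z": 0,"yaw": -0.12},{"x": 0,"y": 0,"z": 0,"yaw": -0.25},{"x": 0,"y": 0,"z": 0,"yaw": -0.38},{"x": 0,"y": 0,"z": 0,"yaw": -0.51},{"x": 0,"y": 0,"z": 0,"yaw": -0.64},{"x": 0,"y": 0,"z": 0,"yaw": -0.77},{"x": 0,"y": 0,"z": 0,"yaw": -0.9},{"x": 0,"y": 0,"z": 0,"yaw": -1.03},{"x": 0,"y": 0,"z": 0,"yaw": -1.15},{"x": 0,"y": 0,"z": 0,"yaw": -1.25}])

```text
clock: 12.4
ee_pos: [600.8, 259.3, 52.8]
tool_rot: [0.001, -0.561, 0.828, -0.0]
contact_force: [0.3, -1.6, 4.6]
opening: 14.3
finger_force: 57.9
```

```bash
python3 - <<'E'
from h import *
T=tool();print(T.round(3)); o=manip.get_obs(); print(o["contact_force"],o["ft_torque"],o["opening"],o["q"].round(2))
# drag direction: rack -y, in tool axes, per mm
ey=np.array([np.sin(.054),np.cos(.054),0]); print("tool comps of -ey", (T[:3,:3].T@-ey).round(4))
E
```

```text
[[-3.70000e-01 -9.29000e-01  1.00000e-03  6.00767e+02]
 [-9.29000e-01  3.70000e-01 -0.00000e+00  2.59308e+02]
 [-0.00000e+00 -1.00000e-03 -1.00000e+00  5.27620e+01]
 [ 0.00000e+00  0.00000e+00  0.00000e+00  1.00000e+00]]
[ 0.30163147 -1.64405517  4.59672085] [-0.29246054 -0.01511244 -0.146125  ] 14.349495429336082 [ 0.41  0.42 -0.05  1.1  -0.   -0.78]
tool comps of -ey [ 0.9476 -0.3193  0.    ]
```

Call:
drive_tool(series=[{"x": 9,"y": -3,"z": 0,"yaw": 0},{"x": 28,"y": -9.5,"z": 0,"yaw": 0},{"x": 50,"y": -17,"z": 0,"yaw": 0},{"x": 73,"y": -24.5,"z": 0,"yaw": 0},{"x": 96,"y": -32.5,"z": 0,"yaw": 0},{"x": 119,"y": -40,"z": 0,"yaw": 0},{"x": 142,"y": -48,"z": 0,"yaw": 0},{"x": 165,"y": -55.5,"z": 0,"yaw": 0},{"x": 182,"y": -61.5,"z": 0,"yaw": 0},{"x": 189.5,"y": -64,"z": 0,"yaw": 0}])

```text
clock: 13.4
ee_pos: [589.8, 57.5, 52.8]
tool_rot: [0.001, -0.558, 0.83, -0.001]
contact_force: [5.7, 2.0, 2.5]
opening: 14.3
finger_force: 58.7
```

```bash
python3 - <<'E'
from h import *
T=tool();print(T.round(3)); o=manip.get_obs(); print(o["contact_force"],o["ft_torque"],o["opening"])
f=shot("top"); P=cloud(f,np.ones((400,640),bool))
def rect(nm,lo,hi):
    s=P[np.all((P>lo)&(P<hi),axis=1)][:,:2].astype(np.float32)
    if len(s)>5: print(nm,len(s),cv2.boxPoints(cv2.minAreaRect(s)).round(1).tolist())
rect("plate",[400,-40,104],[575,70,116]);rect("boxtop",[380,-160,122],[580,0,140]);rect("binder",[370,-240,180],[540,-150,205])
E
```

```text
[[-3.77000e-01 -9.26000e-01  3.00000e-03  5.89795e+02]
 [-9.26000e-01  3.77000e-01  0.00000e+00  5.75030e+01]
 [-1.00000e-03 -2.00000e-03 -1.00000e+00  5.27850e+01]
 [ 0.00000e+00  0.00000e+00  0.00000e+00  1.00000e+00]]
[5.70590533 1.98148125 2.53235942] [ 0.3598469  -0.93977035  0.17850932] 14.345723213318482
plate 139 [[420.1000061035156, 4.900000095367432], [420.1000061035156, -25.399999618530273], [567.5999755859375, -25.100000381469727], [567.5999755859375, 5.300000190734863]]
boxtop 1923 [[419.29998779296875, -122.0], [539.5, -126.19999694824219], [543.0, -26.200000762939453], [422.79998779296875, -22.0]]
binder 1064 [[390.5, -212.89999389648438], [520.7999877929688, -220.10000610351562], [523.4000244140625, -174.10000610351562], [393.0, -166.89999389648438]]
```

Call:
drive_tool(series=[{"x": 5,"y": -3,"z": 0,"yaw": 0},{"x": 11,"y": -5,"z": 0,"yaw": 0},{"x": 17,"y": -7,"z": 0,"yaw": 0},{"x": 23,"y": -9,"z": 0,"yaw": 0},{"x": 29,"y": -11,"z": 0,"yaw": 0},{"x": 35,"y": -13,"z": 0,"yaw": 0},{"x": 41,"y": -15,"z": 0,"yaw": 0},{"x": 47,"y": -17,"z": 0,"yaw": 0},{"x": 52,"y": -18.5,"z": 0,"yaw": 0},{"x": 57,"y": -20,"z": 0,"yaw": 0}])

```text
clock: 14.45
ee_pos: [586.7, -0.1, 52.8]
tool_rot: [0.001, -0.559, 0.829, 0.0]
contact_force: [3.1, 4.2, 4.0]
opening: 14.0
finger_force: 58.6
```

```bash
cat >> h.py <<'E'
def gaps(pic=None):
    T=tool();print(T[:3,3].round(1),T[:2,0].round(3)); o=manip.get_obs(); print(o["contact_force"].round(1),o["ft_torque"].round(2),o["opening"])
    f=shot("top"); P=cloud(f,np.ones((400,640),bool))
    if pic: save(f,pic)
    for nm,lo,hi in(("boxtop",[380,-190,122],[580,-20,140]),("binder",[370,-240,180],[540,-150,205]),("plate",[415,-90,104],[575,20,116])):
        s=P[np.all((P>lo)&(P<hi),axis=1)]
        if nm=="plate": s=s[s[:,0]<475]
        s=s[:,:2].astype(np.float32)
        if len(s)>5: print(nm,len(s),cv2.boxPoints(cv2.minAreaRect(s)).round(1).tolist())
    boxstate()
E
python3 -c "
from h import *
gaps()"
```

```text
[ 5.867e+02 -1.000e-01  5.280e+01] [-0.374 -0.927]
[3.1 4.2 4. ] [ 1.03 -0.78 -0.09] 14.018719297852723
boxtop 1961 [[390.5, -188.60000610351562], [534.0, -196.60000610351562], [541.2999877929688, -64.80000305175781], [397.79998779296875, -56.79999923706055]]
binder 1058 [[390.6000061035156, -212.60000610351562], [521.5999755859375, -219.8000030517578], [524.0999755859375, -174.10000610351562], [393.1000061035156, -166.89999389648438]]
plate 52 [[416.5, -55.599998474121094], [419.70001220703125, -88.19999694824219], [476.79998779296875, -82.69999694824219], [473.70001220703125, -50.099998474121094]]
orange 2963 [[427.0, -164.0, 15.0], [503.0, -141.0, 67.0], [539.0, -116.0, 117.0], [541.0, -90.0, 131.0], [545.0, -66.0, 133.0]]
front face yz 1602 [[-167.60000610351562, 13.899999618530273], [-70.0, 11.399999618530273], [-67.0, 132.60000610351562], [-164.5, 135.10000610351562]]
```

Call:
drive_tool(series=[{"x": 1.5,"y": -0.8,"z": 0,"yaw": 0},{"x": 3,"y": -1.5,"z": 0,"yaw": 0},{"x": 4.5,"y": -2,"z": 0,"yaw": 0},{"x": 6,"y": -2.5,"z": 0,"yaw": 0},{"x": 7,"y": -2.8,"z": 0,"yaw": 0},{"x": 7.5,"y": -3,"z": 0,"yaw": 0},{"x": 8,"y": -3.2,"z": 0,"yaw": 0},{"x": 8.5,"y": -3.4,"z": 0,"yaw": 0},{"x": 9,"y": -3.5,"z": 0,"yaw": 0},{"x": 9,"y": -3.5,"z": 0,"yaw": 0}])

```text
clock: 15.55
ee_pos: [586.3, -9.2, 52.8]
tool_rot: [0.001, -0.56, 0.829, 0.001]
contact_force: [2.9, 5.0, 5.6]
opening: 14.2
finger_force: 58.7
```

```bash
python3 -c "
from h import *
gaps()"
```

```text
[586.3  -9.2  52.8] [-0.374 -0.928]
[2.9 5.  5.6] [ 1.08 -0.46 -0.12] 14.240716144195883
boxtop 1961 [[390.29998779296875, -188.89999389648438], [534.0, -196.8000030517578], [540.7999877929688, -73.9000015258789], [397.1000061035156, -65.9000015258789]]
binder 1053 [[390.5, -213.3000030517578], [520.5999755859375, -219.89999389648438], [522.9000244140625, -174.0], [392.79998779296875, -167.39999389648438]]
plate 47 [[416.3999938964844, -65.5999984741211], [419.5, -85.69999694824219], [476.6000061035156, -76.80000305175781], [473.3999938964844, -56.70000076293945]]
orange 2943 [[427.0, -171.0, 15.0], [503.0, -149.0, 68.0], [538.0, -124.0, 117.0], [541.0, -98.0, 131.0], [544.0, -74.0, 133.0]]
front face yz 1598 [[-175.3000030517578, 13.899999618530273], [-78.19999694824219, 11.600000381469727], [-75.30000305175781, 132.6999969482422], [-172.39999389648438, 135.0]]
```

Call:
drive_tool(series=[{"x": 0.6,"y": -0.3,"z": 0,"yaw": 0},{"x": 1.2,"y": -0.6,"z": 0,"yaw": 0},{"x": 1.7,"y": -0.9,"z": 0,"yaw": 0},{"x": 2.2,"y": -1.1,"z": 0,"yaw": 0},{"x": 2.6,"y": -1.2,"z": 0,"yaw": 0},{"x": 3,"y": -1.3,"z": 0,"yaw": 0},{"x": 3.4,"y": -1.4,"z": 0,"yaw": 0},{"x": 3.7,"y": -1.5,"z": 0,"yaw": 0},{"x": 4,"y": -1.6,"z": 0,"yaw": 0},{"x": 4,"y": -1.6,"z": 0,"yaw": 0}])

```text
clock: 16.65
ee_pos: [586.1, -11.8, 52.8]
tool_rot: [0.002, -0.56, 0.828, 0.002]
contact_force: [2.8, 11.7, 5.5]
opening: 14.1
finger_force: 58.7
```

```bash
python3 -c "
from h import *
gaps()"
```

```text
[586.1 -11.8  52.8] [-0.372 -0.928]
[ 2.8 11.7  5.5] [ 2.26 -0.38 -0.13] 14.120187802478032
boxtop 1965 [[390.3999938964844, -189.0], [534.7999877929688, -195.60000610351562], [540.2000122070312, -75.30000305175781], [395.79998779296875, -68.69999694824219]]
binder 1063 [[390.70001220703125, -213.60000610351562], [520.7999877929688, -220.10000610351562], [523.0999755859375, -174.6999969482422], [393.0, -168.1999969482422]]
plate 28 [[416.5, -68.0999984741211], [419.5, -88.0999984741211], [476.1000061035156, -79.5999984741211], [473.0, -59.599998474121094]]
orange 2935 [[427.0, -174.0, 16.0], [503.0, -151.0, 67.0], [538.0, -126.0, 117.0], [541.0, -101.0, 131.0], [544.0, -76.0, 133.0]]
front face yz 1628 [[-175.39999389648438, 13.899999618530273], [-78.30000305175781, 13.300000190734863], [-77.5999984741211, 132.5], [-174.6999969482422, 133.0]]
```

The push force has risen to 12 N and the faces meet, so the row is snug. Now I'll turn the knob back tight.

Call:
drive_tool(series=[{"x": 0,"y": 0,"z": 0,"yaw": 0.12},{"x": 0,"y": 0,"z": 0,"yaw": 0.25},{"x": 0,"y": 0,"z": 0,"yaw": 0.38},{"x": 0,"y": 0,"z": 0,"yaw": 0.51},{"x": 0,"y": 0,"z": 0,"yaw": 0.64},{"x": 0,"y": 0,"z": 0,"yaw": 0.77},{"x": 0,"y": 0,"z": 0,"yaw": 0.9},{"x": 0,"y": 0,"z": 0,"yaw": 1.03},{"x": 0,"y": 0,"z": 0,"yaw": 1.16},{"x": 0,"y": 0,"z": 0,"yaw": 1.28}])

```text
clock: 17.75
ee_pos: [585.8, -11.3, 52.8]
tool_rot: [-0.0, 0.047, 0.999, 0.003]
contact_force: [0.3, 13.6, 9.1]
opening: 14.6
finger_force: 70.1
```

```bash
python3 -c "
from h import *
gaps()"
```

```text
[585.8 -11.3  52.8] [-0.996  0.094]
[ 0.3 13.6  9.1] [ 2.42 -0.12  1.06] 14.59074632965074
boxtop 1973 [[390.3999938964844, -188.3000030517578], [535.2000122070312, -193.5], [539.5999755859375, -74.30000305175781], [394.79998779296875, -69.0]]
binder 1065 [[390.70001220703125, -214.3000030517578], [521.0, -221.3000030517578], [523.5, -175.0], [393.20001220703125, -168.0]]
plate 30 [[416.70001220703125, -68.19999694824219], [419.5, -88.0999984741211], [476.3999938964844, -80.0999984741211], [473.6000061035156, -60.20000076293945]]
orange 2941 [[427.0, -174.0, 15.0], [503.0, -151.0, 68.0], [538.0, -126.0, 117.0], [541.0, -101.0, 131.0], [544.0, -77.0, 133.0]]
front face yz 1632 [[-175.39999389648438, 13.300000190734863], [-78.19999694824219, 12.800000190734863], [-77.5999984741211, 133.8000030517578], [-174.8000030517578, 134.3000030517578]]
```

Call:
drive_tool(series=[{"x": 0,"y": 0,"z": 0,"yaw": 0},{"x": 0,"y": 0,"z": 0,"yaw": 0},{"x": 0,"y": 0,"z": 0,"yaw": 0},{"x": 0,"y": 0,"z": 0,"yaw": 0},{"x": 0,"y": 0,"z": -5,"yaw": 0},{"x": 0,"y": 0,"z": -15,"yaw": 0},{"x": 0,"y": 0,"z": -35,"yaw": 0},{"x": 0,"y": 0,"z": -60,"yaw": 0},{"x": 0,"y": 0,"z": -90,"yaw": 0},{"x": 0,"y": 0,"z": -120,"yaw": 0}], hand=40)

```text
clock: 18.85
ee_pos: [585.8, -14.7, 174.3]
tool_rot: [0.0, 0.046, 0.999, -0.0]
contact_force: [0.2, -0.4, 0.2]
opening: 39.7
finger_force: 0.0
```

Call:
drive_tool(series=[{"x": 0,"y": 10,"z": -20,"yaw": 0},{"x": 0,"y": 30,"z": -45,"yaw": 0},{"x": 0,"y": 60,"z": -70,"yaw": 0},{"x": 0,"y": 90,"z": -70,"yaw": 0},{"x": 0,"y": 120,"z": -70,"yaw": 0},{"x": 0,"y": 150,"z": -70,"yaw": 0},{"x": 0,"y": 175,"z": -70,"yaw": 0},{"x": 0,"y": 180,"z": -70,"yaw": 0},{"x": 0,"y": 180,"z": -70,"yaw": 0},{"x": 0,"y": 180,"z": -70,"yaw": 0}])

```text
clock: 19.85
ee_pos: [602.4, 163.9, 242.7]
tool_rot: [0.0, 0.046, 0.999, -0.0]
contact_force: [0.5, -0.2, 0.5]
opening: 39.7
finger_force: 0.0
```

```bash
python3 - <<'E'
from h import *
gaps("t9"); f=shot("top")
r=manip.outline_of(f,"clamp")
if r:
    Q=cloud(f,r[0]["region"]);Q=Q[Q[:,2]>80];print("clamp",r[0]["score"],np.median(Q,0),cv2.minAreaRect(Q[:,:2].astype(np.float32)),np.linalg.svd(Q[:,:2]-Q[:,:2].mean(0),full_matrices=False)[2][0])
P=cloud(f,np.ones((400,640),bool))
for nm,lo,hi in(("plate",[415,-90,104],[585,-55,116]),("boxtop",[380,-168,122],[580,-20,140])):
    s=P[np.all((P>lo)&(P<hi),axis=1)][:,:2].astype(np.float32); print(nm,len(s),cv2.boxPoints(cv2.minAreaRect(s)).round(1).tolist())
for t in("mug","glasses_case"):
    for k in manip.outline_of(f,t)[:1]:
        print(t,np.percentile(cloud(f,k["region"]),[3,50,97],axis=0).round().tolist())
cv2.imwrite("pics/t9c.png",cv2.resize(f["pixels"][90:250,180:440,::-1],None,fx=3,fy=3))
E
```

```text
[602.4 163.9 242.7] [-0.996  0.092]
[ 0.5 -0.2  0.5] [-0.02 -0.02  0.07] 39.744873523368334
boxtop 1971 [[390.5, -189.0], [534.5, -195.60000610351562], [540.0999755859375, -75.4000015258789], [396.0, -68.69999694824219]]
binder 1060 [[390.3999938964844, -213.60000610351562], [520.7999877929688, -220.89999389648438], [523.2999877929688, -175.1999969482422], [393.0, -167.89999389648438]]
plate 59 [[416.1000061035156, -65.69999694824219], [419.6000061035156, -88.19999694824219], [476.6000061035156, -79.4000015258789], [473.1000061035156, -56.900001525878906]]
orange 2934 [[427.0, -174.0, 16.0], [503.0, -151.0, 68.0], [538.0, -126.0, 117.0], [540.0, -101.0, 131.0], [544.0, -76.0, 133.0]]
front face yz 1624 [[-175.10000610351562, 133.8000030517578], [-175.10000610351562, 12.5], [-77.5999984741211, 12.600000381469727], [-77.5999984741211, 133.8000030517578]]
clamp 0.78 [581.83508238 -10.95118567  89.36415303] ((582.2462768554688, -10.949407577514648), (47.327430725097656, 25.860963821411133), 0.2418963462114334) [-0.99733488  0.07295989]
plate 139 [[416.29998779296875, -65.5999984741211], [416.70001220703125, -85.80000305175781], [564.5, -82.69999694824219], [564.0999755859375, -62.599998474121094]]
boxtop 1831 [[415.3999938964844, -166.3000030517578], [535.4000244140625, -172.39999389648438], [540.2999877929688, -75.9000015258789], [420.29998779296875, -69.9000015258789]]
mug [[640.0, -175.0, 0.0], [689.0, -145.0, 34.0], [732.0, -108.0, 91.0]]
glasses_case [[641.0, 29.0, 20.0], [674.0, 88.0, 39.0], [707.0, 161.0, 44.0]]
```

View pics/t9c.png

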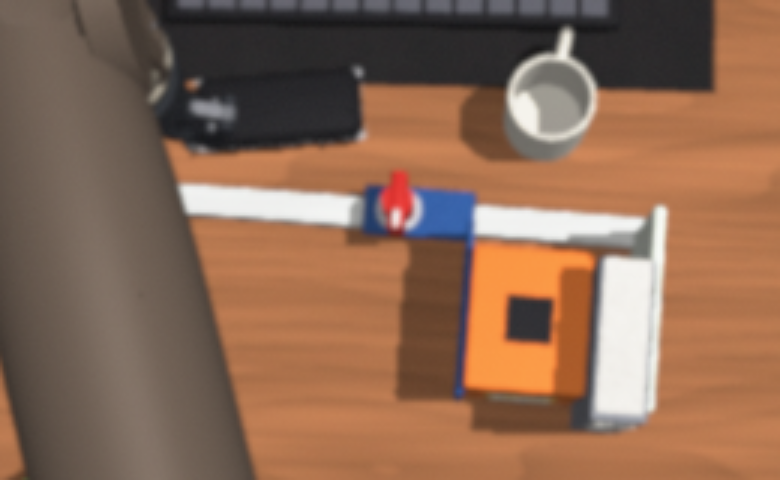

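The crop shows the box (530,315) snug between the binder (625,340) and the bookend plate (465,320). The knob bar (398,205) lies across the rail, so it is tight. The mug and glasses case haven't moved and the arm is clear, so I'll hand it in.

```bash
python3 -c "
from workcell import manip
print(manip.hand_in())"
```

```text
the job is handed in; nothing more can be done
None
```

The job is handed in at about 20 s: the box stands upright and snug between binder and bookend, the knob is back tight, and the mug and case haven't moved; no verdict came back.

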